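# Tighten the jack screw under the sagging plank

### The arm

A 7-joint arm with a two-finger parallel gripper is mounted at the origin on the work surface. World frame = base frame: x ahead of the robot, y to its left, z up, the work surface at z = 0. Lengths are in m, angles in rad, forces in N, time in s.
With the tool pointing down it reaches from about 0.4 to 0.875 m from the base axis. Payload 4.4 kg.
Tool frame: the origin (TCP) lies between the finger pads; the fingertips stand 22 mm ahead of it and the grasp point (between the pads) lies 3 mm ahead of it; z points along the fingers, y is the direction in which the jaws open and shut (so a half turn about z gives the same grasp; the last joint's range is limited). The gripper opens to 85 mm and grips with 20 to 120 N. Pads are 22 mm wide; open, the fingers measure 114 mm over their backs; the gripper's body (76 mm by 85 mm) begins 54 mm behind the grasp point. The pads swing forward as they close: fully open they stand 13 mm farther back than shut.
Start: joints at [1.179, 0.628, 0.038, 1.517, -0.027, 0.996, -0.02], TCP at [0.208, -0.616, 0.253] pointing down, gripper open.
Joint ranges: [-3.06, 3.06], [-0.37, 2.12], [-1.25, 1.32], [0.18, 2.47], [-1.1, 4.24], [0.23, 1.98], [-2.94, 2.94]. Speed limits (rad/s): [2.57, 2.57, 3.14, 3.14, 3.14, 3.14, 3.14].

### API

Orientations are given as a rotation vector (axis times angle).
In Python, from bench import readout, camera, camera_info, ticket gives the robot as it stands.
- The arm moves only by the shell command python3 -m pendant 'ROWS' [FORCE]. ROWS is JSON, a list of rows, each a list of 5 numbers: the opening, from 0 (shut) to 1 (fully open), then the shift along the tool's x, y, z in cm, then the turn about the tool's z in degrees. In form: [[gripper, tx, ty, tz, roll], ...]. A call has 1 to 10 rows; each row shifts and turns the pose as measured when the row begins, along the tool's axes as they then stand; what a row does not reach is not made up. A row lasts 1/10 s, in which the tool goes at most 50 mm and 8.59 degrees, less where a joint would pass 70% of its speed; a pose out of reach is approached as far as the arm can. A call with a gripper value outside its range is refused whole. The fingers move at their own pace and stop on an object; FORCE is the grip in N (left out, the last holds). Time passes only in rows, so rows that do not move let the fingers close. It gives the time, the measured TCP pose, the force and the opening at its end, in the units of the state.
- readout.get_state(): the state, without advancing time (a new reading comes with each control period).
- camera(name): name is "scene" or "side" or "wrist"; returns the picture (384x512x3 uint8, blue, green, red); there is no depth.
- camera_info(name): a dict with "fx", "fy", "cx", "cy" (pixels), "dist_coeffs" ([k1, k2, p1, p2, k3] as OpenCV has them; the pictures are not rectified), "extrinsics" (4x4, takes a point from camera to world coordinates); the wrist camera has in their place "hand_eye" (4x4, takes a point from camera to tool coordinates, whose origin is the TCP and whose axes are the flange's). Camera axes: x right, y up, looking along -z (the intrinsics and any distortion apply to the point x, -y, -z); pixel columns grow to the right and rows downward; lengths in m; the calibration is good to about 2 mm. A picture is of the moment at which its call begins: read the wrist's pose just before it. camera_info takes no time and is no camera call.
- ticket.sign_off(): hands the job in, once; it reports no verdict.
The state is a dict: "t": time; "q": joint angles; "dq": joint speeds; "tau": joint torques, N m; "position": TCP position; "ee_rot": TCP orientation; "wrist_force": force on the tool from outside, world axes, zero at the start; "torque": the same for the moment, N m; "width": finger opening in m.
Only numpy, scipy, OpenCV 4.12 (cv2) and the standard library are available. Lean on these libraries where they do the work, as an engineer would, in place of code of your own. Each camera call takes 0.05 s, during which the arm holds its last target.

### The job

The plank sags because the jack leg under it has worked slack. Take the square-handled hex key out of its cleat, feel down through the big hole in the plank for the screw's hex socket, seat the key fully in it and turn the screw clockwise (seen from above), regrasping the handle as you go, until it comes up tight. Leave the key standing in the screw, let go of it, and leave the pitcher, the bowl and the spoon where they are.

Things in the scene. Friction and masses are not known exactly. Their poses are not given: they have to be found in the camera images.
- plank: Weathered lumber plank, 220 mm wide (its x), about 1.4 m long (its y), 40 mm thick, fixed on brick piers. Origin on the counter (z = 0) straight below the access hole's centre; z up. Its top is level at 115 mm around the hole; the ends rise a little. A plastic drainer cabinet, 220 mm tall, is fixed near its +y end, from 350 mm to 710 mm off the hole; bowl, pitcher and spoon stand on it.
- hole (a point): Centre of the round access hole, 60 mm in diameter, right through the plank, near its middle; the point is level with the plank's top.
- recess (a point): Point on the hole's axis at its bottom, 40 mm below the plank's top. A flat steel plate closes the hole here, with the jack screw's end flush in it (within 1 mm) and in that an open hex socket, 20 mm across flats, mouth countersunk by 2 mm, 24 mm deep, upright. The plank has crept: the socket lies up to 8 mm off this point in x and in y (plank axes), flats at any angle; both must be felt for.
- screw (a joint): Turn of the jack screw in rad, growing clockwise seen from above. It starts between 1.2 and 2.6, runs stiffly (about 0.25 N m), stays where it is left and comes up dead tight at 5.6, where the torque rises sharply: stop by 0.5 N m (the key slips round in the socket at about 1 N m). Its head neither rises nor sinks. The number says nothing about the angle of the flats.
- key: Hex key, 165 mm long, 0.17 to 0.35 kg: steel hex bar, 19 mm across flats (22 mm over corners), ending in a 5 mm long tapered nose (13 mm in diameter at the tip, 19 mm at the hex). Origin at the tip, z up along the key, two hex flats face along x. It starts upright in the cleat. Fully seated, its tip is 64 mm below the plank's top; the socket then holds it up, leaning 5 degrees at most.
- handle (a point): Centre of the key's handle, on the key's axis 130 mm above the tip; the point to grasp. The handle is a four-sided wooden grip, 34 x 34 mm, 70 mm tall (from 95 to 165 mm above the tip), edges rounded, faces square to the key's x and y, at any angle about z at the start. With the key seated the handle begins 31 mm above the plank.
- cleat: Wooden cleat, 56 x 100 x 40 mm, fixed to the robot-side edge of the plank; a 27 mm hole goes right through it. Origin at the hole's centre on the cleat's top, which is level with the plank's top. The key hangs in it, 95 mm of hex bar below the cleat's top in free air.
- pitcher: Orange plastic pitcher, empty and upright, 116 mm in diameter at the rim, 200 mm tall, loop handle at its +x reaching 102 mm from the axis; origin at the centre of its underside. Bystander.
- bowl: White ceramic soup bowl, 150 mm in diameter, 60 mm tall; origin at the centre of its underside. Bystander.
- spoon: Stainless steel serving spoon, 208 mm long, lying along the plank 35 to 115 mm beyond the hole's centre, under 20 mm tall; origin under its bowl, handle along its -x. Bystander.
Mind the look-alikes: they are no part of the job. What is shaped like the key but pink is not meant. What is shaped like the part that bears screw but brown is not meant.

How it is judged:
On the way, in this order (a step that is already met when the one before it is completed fails the run):
1. the key's hex is seated in the screw's socket (tip within 8 mm of the socket's floor) (z of key in the frame of plank below 0.059 m and horizontal distance between key and hole below 0.02 m), for 0.2 s.
2. the screw is turned up tight (value of joint screw above 5.4 rad), for 0.2 s.
At the end, for the whole second after the job is handed in: The screw is within 0.2 rad (11 degrees) of its stop, the key stands released in the socket with its tip within 8 mm of the floor and leans less than 10 degrees, at rest; pitcher, bowl and spoon have not moved by more than 30 mm, pitcher and bowl are not tipped (all of step 1 and value of joint screw above 5.4 rad and angle between key's own z axis and vertical below 0.17 rad and linear speed of key below 0.05 m/s); the robot touches nothing.
It fails at once if the pitcher is moved or tipped (distance of pitcher from where it was at the start of the episode above 0.03 m or angle between pitcher's own z axis and vertical above 0.3 rad).
It fails at once if the bowl is moved or tipped (distance of bowl from where it was at the start of the episode above 0.03 m or angle between bowl's own z axis and vertical above 0.3 rad).
It fails at once if the spoon is moved (distance of spoon from where it was at the start of the episode above 0.03 m).
It also fails if it takes over 70 s, if anything falls off the work surface, if the arm or the gripper's body presses on something with over 40 N, if the wrist force passes 120 N, or if a joint passes its speed limit or range.

## Working session

There is one attempt and no reset: what is moved stays moved. The work goes in short steps, Python scripts to look and compute and a shell command to move; the robot and the scene stay as the last step left them, time stands still between calls to the robot, and variables do not carry over. Pictures are saved under pics/ and viewed, and the job is handed in when it is done.

```bash
ls; mkdir -p pics; python3 - <<'E'
from bench import readout,camera,camera_info
import cv2,json
print(readout.get_state())
for n in ["scene","side","wrist"]:
    cv2.imwrite(f"pics/{n}0.png",camera(n)); print(n,camera_info(n))
E
```

```text
pics
{'t': 0.0, 'q': array([ 1.17922168,  0.62932089,  0.03845693,  1.51837241, -0.02701852,
        0.99632333, -0.01998449]), 'dq': array([-0.00096475,  0.00079588,  0.00089803, -0.00097663, -0.00226783,
       -0.0010409 , -0.0010497 ]), 'tau': array([ 4.04761204e-04, -5.63414204e+01,  1.22636586e+00, -1.93447924e+01,
        1.09062722e-02,  1.03802100e-02, -1.07304425e-05]), 'position': array([ 0.20786285, -0.61524297,  0.25240428]), 'ee_rot': array([-3.09815691e+00, -5.09150744e-01,  5.12057076e-04]), 'wrist_force': array([ 0.42875098, -0.10550028, -0.59709737]), 'torque': array([ 0.02163371, -0.0177245 , -0.03078057]), 'width': 0.08531966244324542}
scene {'fx': 425.44534899355165, 'fy': 425.44534899355165, 'cx': 254.09339956425777, 'cy': 193.8812531261859, 'dist_coeffs': array([-0.03079788,  0.        ,  0.        ,  0.        ,  0.        ]), 'extrinsics': array([[-0.32336064, -0.7497481 ,  0.57733499,  1.08759002],
       [ 0.94617293, -0.24717938,  0.20894769,  0.21738251],
       [-0.01395283,  0.6138242 ,  0.78931943,  0.84339988],
       [ 0.        ,  0.        ,  0.   
[... 331 characters left out ...]
3254654, -0.51140236],
       [-0.01313443,  0.77198395,  0.63550631,  0.64659339],
       [ 0.        ,  0.        ,  0.        ,  1.        ]])}
wrist {'fx': 319.96408535738067, 'fy': 319.96408535738067, 'cx': 248.99531893571412, 'cy': 193.61269858515956, 'dist_coeffs': array([-0.00115361,  0.        ,  0.        ,  0.        ,  0.        ]), 'hand_eye': array([[-1.10666674e-03,  9.48524122e-01,  3.16702962e-01,
         8.11372426e-02],
       [ 9.99998926e-01,  7.45306901e-04,  1.26214159e-03,
        -5.52097789e-04],
       [ 9.61130842e-04,  3.16704019e-01, -9.48523927e-01,
        -1.19966223e-01],
       [ 0.00000000e+00,  0.00000000e+00,  0.00000000e+00,
         1.00000000e+00]])}
```

View pics/scene0.png

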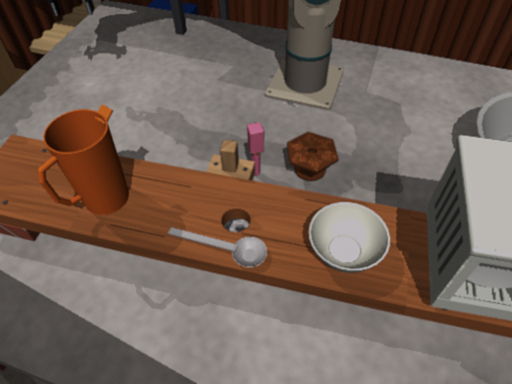

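View pics/side0.png

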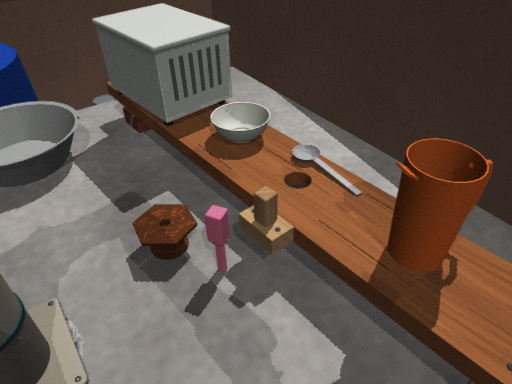

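View pics/wrist0.png

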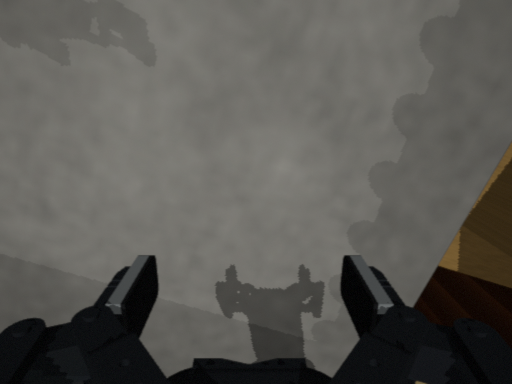

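The key is the wooden handle in the cleat: scene (229,155), side (265,205). The pink look-alike stands next to it at scene (256,140). The hole is at scene (236,218), side (298,180), with the spoon just beyond it. Next I'll zoom in for precise pixel positions.

```bash
cat > h.py <<'E'
import numpy as np,cv2
from scipy.spatial.transform import Rotation as R
from bench import readout,camera,camera_info
def cam(n,st=None):
    i=camera_info(n)
    K=np.array([[i['fx'],0,i['cx']],[0,i['fy'],i['cy']],[0,0,1]])
    if n=='wrist':
        st=st or readout.get_state()
        T=np.eye(4);T[:3,:3]=R.from_rotvec(st['ee_rot']).as_matrix();T[:3,3]=st['position']
        E=T@i['hand_eye']
    else: E=i['extrinsics']
    return K,i['dist_coeffs'],E
def ray(c,uv):
    K,d,E=c
    p=cv2.undistortPoints(np.array([[uv]],float),K,d)[0,0]
    v=E[:3,:3]@np.array([p[0],-p[1],-1]);return E[:3,3],v/np.linalg.norm(v)
def onz(c,uv,z):
    o,v=ray(c,uv);return o+v*(z-o[2])/v[2]
def tri(rs):
    A=np.zeros((3,3));b=np.zeros(3)
    for o,v in rs:
        P=np.eye(3)-np.outer(v,v);A+=P;b+=P@o
    x=np.linalg.solve(A,b);return x,[np.linalg.norm((np.eye(3)-np.outer(v,v))@(x-o)) for o,v in rs]
def proj(c,X):
    K,d,E=c
    p=E[:3,:3].T@(np.array(X)-E[:3,3]);q=np.array([p[0],-p[1],-p[2]])
    return cv2.projectPoints(q[None,None],np.zeros(3),np.zeros(3),K,d)[0][0,0]
E
python3 - <<'E'
from h import *
a=cv2.imread('pics/scene0.png')[110:270,160:300];cv2.imwrite('pics/sz.png',cv2.resize(a,None,fx=5,fy=3.75*1,interpolation=2))
cv2.imwrite('pics/sz.png',cv2.resize(a[10:130],None,fx=5,fy=5,interpolation=2))
b=cv2.imread('pics/side0.png')[140:260,190:340];cv2.imwrite('pics/dz.png',cv2.resize(b,None,fx=5,fy=5,interpolation=2))
E
```

```text
(no output)
```

View pics/sz.png

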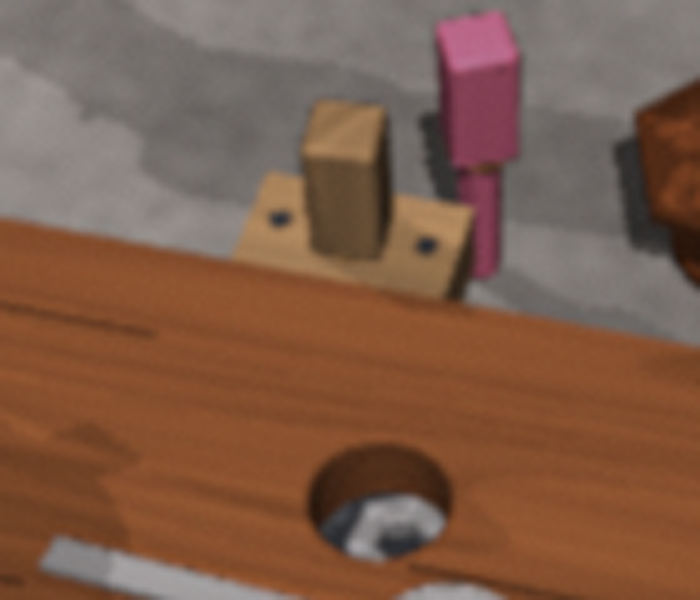

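View pics/dz.png

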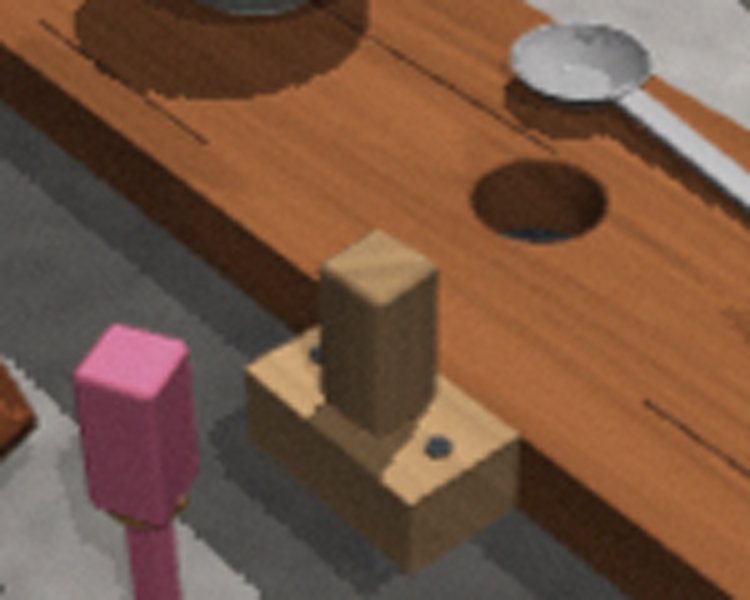

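```bash
python3 - <<'E'
from h import *
S=cam('scene');D=cam('side')
s=lambda u,v:(u/5+160-.4,v/5+120-.4); d=lambda u,v:(u/5+190-.4,v/5+140-.4)
print('hole',onz(S,s(380,502),.115),onz(D,d(539,201),.115),tri([ray(S,s(380,502)),ray(D,d(539,201))]))
sc=[s(315,102),s(386,107),s(377,158),s(305,152)];dc=[d(378,230),d(437,268),d(380,307),d(320,268)]
for n,c,q in (('S',S,sc),('D',D,dc)):
    P=np.array([onz(c,p,.185) for p in q]);print(n,P.mean(0),[ (np.degrees(np.arctan2(*(P[(i+1)%4]-P[i])[1::-1])).round(1),np.linalg.norm(P[(i+1)%4]-P[i]).round(4)) for i in range(4)])
print('tri top',tri([ray(S,np.mean(sc,0)),ray(D,np.mean(dc,0))]))
print('socket scene',onz(S,s(397,540),.075))
# cleat corners
C=[onz(D,d(*p),.115) for p in ((247,372),(411,503),(520,437))];print('cleat',C,np.degrees(np.arctan2(*(C[1]-C[0])[1::-1])))
print('pink top',tri([ray(S,s(478,40)),ray(D,d(132,360))]))
E
```

```text
hole [0.63168918 0.01033397 0.115     ] [0.6254147 0.007072  0.115    ] (array([0.62888885, 0.0098499 , 0.11142941]), [np.float64(0.0007573922123411891), np.float64(0.0007573922123412446)])
S [ 0.49815359 -0.05148303  0.185     ] [(np.float64(102.4), np.float64(0.0313)), (np.float64(13.1), np.float64(0.0306)), (np.float64(-78.4), np.float64(0.0311)), (np.float64(-166.7), np.float64(0.0301))]
D [ 0.49112636 -0.05716228  0.185     ] [(np.float64(-82.4), np.float64(0.0314)), (np.float64(-169.9), np.float64(0.0304)), (np.float64(98.7), np.float64(0.0313)), (np.float64(10.2), np.float64(0.031))]
tri top (array([ 0.4942073 , -0.05315096,  0.18055982]), [np.float64(0.0001372847898640934), np.float64(0.0001372847898641992)])
socket scene [0.62293996 0.01284415 0.075     ]
cleat [array([ 0.4601859, -0.0098356,  0.115    ]), array([ 0.46971454, -0.10612047,  0.115     ]), array([ 0.5243168 , -0.10304611,  0.115     ])] -84.34823983209911
pink top (array([ 0.40382141, -0.02335258,  0.16135857]), [np.float64(0.0003356843219923746), np.float64(0.0003356843219923387)])
```

```bash
python3 - <<'E'
from h import *
S=cam('scene');D=cam('side')
print('pitcher rim',tri([ray(S,(80,132)),ray(D,(443,162))]),'bowl',tri([ray(S,(349,230)),ray(D,(240,120))]))
st=readout.get_state();print(R.from_rotvec(st['ee_rot']).as_matrix().round(3))
# target TCP so tool-x camera is above hole; tool x at angle a
for a in (11,18.7):
    x=np.array([np.cos(np.radians(a)),np.sin(np.radians(a))]);t=np.array([.628,.009])-.075*x
    w=np.r_[t,.25]-st['position'];print(a,t,R.from_rotvec(st['ee_rot']).as_matrix().T@w*100)
E
```

```text
pitcher rim (array([ 0.6595149 , -0.2749329 ,  0.30668736]), [np.float64(0.001346151797003324), np.float64(0.0013461517970033584)]) bowl (array([0.62161099, 0.23370359, 0.16665563]), [np.float64(0.0037337473830286647), np.float64(0.0037337473830286643)])
[[ 0.947  0.32  -0.001]
 [ 0.32  -0.947  0.001]
 [-0.    -0.002 -1.   ]]
11 [ 0.55437796 -0.00531067] [ 52.34656256 -46.71027373   0.32867098]
18.7 [ 0.55695923 -0.01504597] [ 52.27960185 -45.70533399   0.32711609]
```

```bash
python3 -m pendant '[[1,3.7,-3.3,0,0],[1,3.7,-3.3,0,0],[1,3.7,-3.3,0,0],[1,3.7,-3.3,0,0],[1,3.7,-3.3,0,0],[1,3.7,-3.3,0,0],[1,3.7,-3.3,0,0],[1,3.7,-3.3,0,0],[1,3.7,-3.3,0,0],[1,3.7,-3.3,0,0]]'
```

```text
t: 1.15
position: [0.4522, -0.1858, 0.2484]
ee_rot: [3.102, 0.484, -0.007]
wrist_force: [1.6, -1.4, 0.2]
width: 0.0851
```

```bash
python3 -m pendant '[[1,3.6,-3.2,0,0],[1,3.6,-3.2,0,0],[1,3.6,-3.2,0,0],[1,3.6,-3.2,0,0],[1,1.0,-0.8,0,0],[1,0,0,0,0]]'
python3 - <<'E'
from h import *
st=readout.get_state();im=camera('wrist');cv2.imwrite('pics/w1.png',im);np.save('w1.npy',dict(st),allow_pickle=True)
print(st['position'],st['q'])
c=cam('wrist',st)
print(proj(c,[.628,.009,.115]),proj(c,[.628,.009,.075]))
E
```

```text
t: 1.75
position: [0.5626, 0.0072, 0.2468]
ee_rot: [-3.099, -0.503, 0.004]
wrist_force: [0.1, -0.6, -0.1]
width: 0.0853
[0.56258205 0.00723164 0.24676486] [-0.05502052  0.51059567 -0.01026263  1.77078662  0.00460859  0.86292888
 -1.31626272]
[275.30166123 111.90856143] [271.90922491 108.42858886]
```

View pics/w1.png

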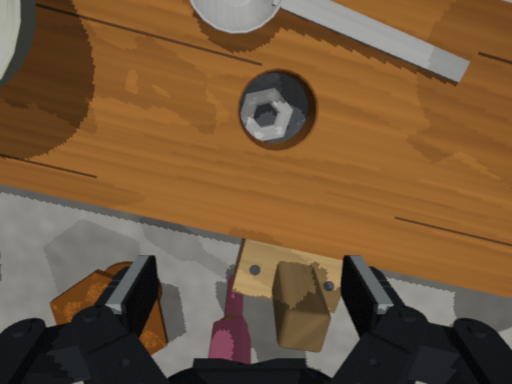

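```bash
python3 - <<'E'
from h import *
a=cv2.imread('pics/w1.png')
cv2.imwrite('pics/w1a.png',cv2.resize(a[60:160,225:330],None,fx=6,fy=6,interpolation=2))
cv2.imwrite('pics/w1b.png',cv2.resize(a[225:375,200:360],None,fx=4,fy=4,interpolation=2))
E
```

```text
(no output)
```

View pics/w1a.png

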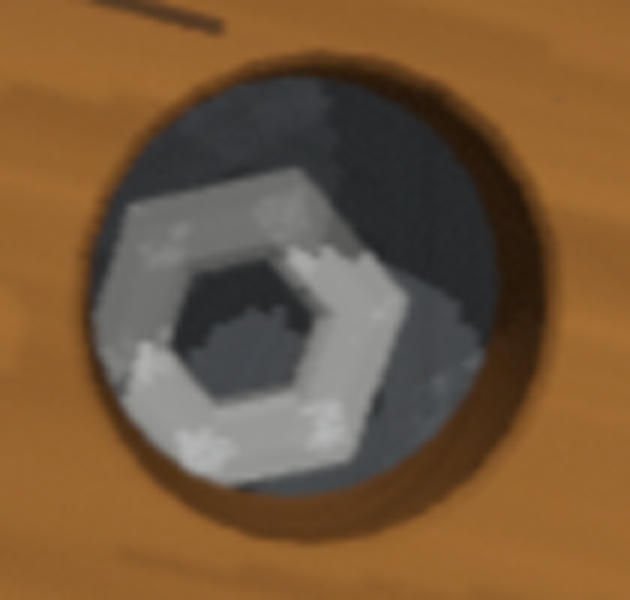

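View pics/w1b.png

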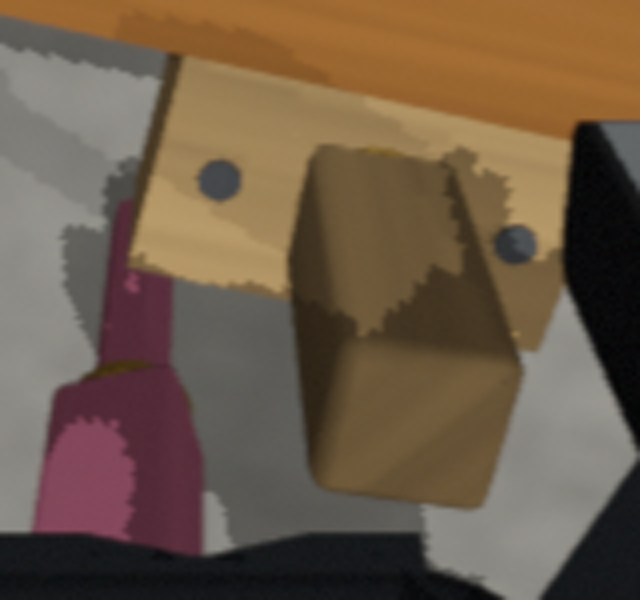

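```bash
python3 - <<'E'
from h import *
st=np.load('w1.npy',allow_pickle=True).item();c=cam('wrist',st)
a=lambda u,v:(u/6+225-.42,v/6+60-.42); b=lambda u,v:(u/4+200-.4,v/4+225-.4)
for nm,q in (('in',[(193,262),(270,246),(325,320),(295,397),(218,407),(172,338)]),('out',[(130,205),(298,168),(408,298),(352,460),(230,487),(95,315)])):
    P=np.array([onz(c,a(*p),.075) for p in q])
    print(nm,P.mean(0),[(np.degrees(np.arctan2(*(P[(i+1)%6]-P[i])[1::-1]))%60) for i in range(6)],[np.linalg.norm(P[i]-P[i-3])for i in range(3)])
print('hole',onz(c,a(316,297),.115))
P=np.array([onz(c,b(*p),.185) for p in [(350,340),(523,370),(480,508),(318,485)]])
print('handle',P.mean(0),[(np.degrees(np.arctan2(*(P[(i+1)%4]-P[i])[1::-1]))%90,np.linalg.norm(P[(i+1)%4]-P[i])) for i in range(4)])
E=[onz(c,b(*p),.115) for p in [(182,55),(570,135),(133,265)]];print('cleat',E,E[1]+E[2]-E[0])
t=R.from_rotvec(st['ee_rot']).as_matrix();print(np.degrees(np.arctan2(t[1,0],t[0,0])))
E
```

```text
in [0.62137298 0.01266712 0.075     ] [np.float64(59.709352735231946), np.float64(56.79579730516555), np.float64(58.011973186291726), np.float64(55.6933098614731), np.float64(52.87617443684705), np.float64(2.7694511854248134)] [np.float64(0.02480950116139022), np.float64(0.02430863404645692), np.float64(0.022730567622271245)]
out [0.62231092 0.01189724 0.075     ] [np.float64(0.23414002136438228), np.float64(0.8537381304834071), np.float64(0.9700009812577548), np.float64(0.8996223486600314), np.float64(56.99255661816409), np.float64(59.79016540693551)] [np.float64(0.04971198359860784), np.float64(0.04687253998156195), np.float64(0.0461404216110082)]
hole [0.63043651 0.00830577 0.115     ]
handle [ 0.49716437 -0.05404792  0.185     ] [(np.float64(6.795875399196561), np.float64(0.030579018839578587)), (np.float64(8.409735736664288), np.float64(0.030497695836032908)), (np.float64(8.44580788902222), np.float64(0.029649795359245248)), (np.float64(10.0838926778294), np.float64(0.031390972994057534))]
cleat [array([ 0.51910119, -0.00239627,  0.115     ]), array([ 0.52767941, -0.09035736,  0.115     ]), array([ 0.46446455, -0.0083779 ,  0.115     ])] [ 0.47304278 -0.09633899  0.115     ]
18.421641246770655
```

The socket is at about (0.622, 0.012) with hex edges near 0° mod 60. The key is at about (0.4965, -0.0545) with its handle faces near 9°. Next I go over the key.

```bash
python3 -m pendant '[[1,-3,1.3,0,0],[1,-3,1.3,0,0],[1,-2.4,1.2,0,0],[1,0,0,0,8],[1,0,0,0,1],[1,0,0,0,0]]' 40
python3 - <<'E'
from h import *
st=readout.get_state();im=camera('wrist');cv2.imwrite('pics/w2.png',im)
T=R.from_rotvec(st['ee_rot']).as_matrix();print(st['position'],np.degrees(np.arctan2(T[1,0],T[0,0])),T.T@(np.array([.4965,-.0545,.153])-st['position'])*100)
E
```

```text
t: 2.4
position: [0.4846, -0.0698, 0.2463]
ee_rot: [3.131, 0.227, -0.015]
wrist_force: [0.2, 0.4, -0.0]
width: 0.0854
[ 0.48460313 -0.06977842  0.24627802] 8.310177331087091 [ 1.48651812 -1.35886911  9.31135292]
```

View pics/w2.png

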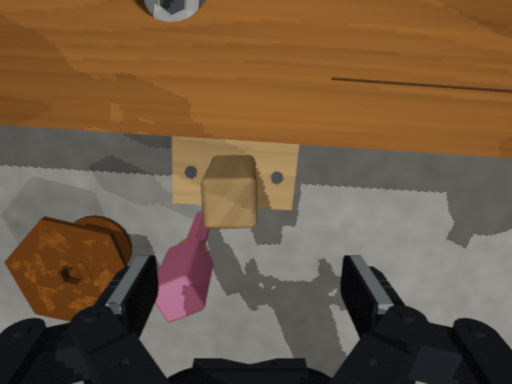

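```bash
python3 - <<'E'
from h import *
a=cv2.imread('pics/w2.png');cv2.imwrite('pics/w2a.png',cv2.resize(a[120:250,160:310],None,fx=5,fy=5*.9,interpolation=2))
c=cam('wrist');print(proj(c,[.4965,-.0545,.185]),onz(c,(230,207),.185))
E
```

```text
[228.00324512 203.48484273] [ 0.49441572 -0.05597527  0.185     ]
```

View pics/w2a.png

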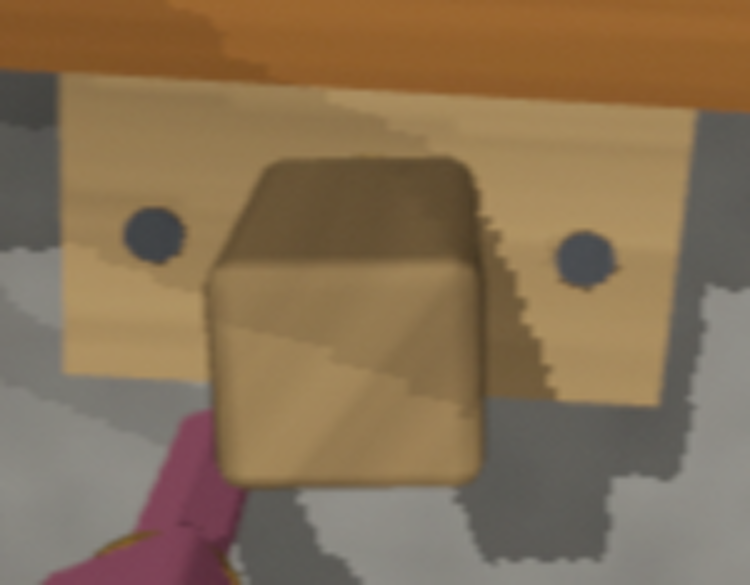

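```bash
python3 -m pendant '[[1,1.4,-1.2,0,0],[1,0,0,0,0],[1,0,0,3,0],[1,0,0,0,0]]'
python3 - <<'E'
from h import *
st=readout.get_state()
T=R.from_rotvec(st['ee_rot']).as_matrix();print(st['position'],T[:,2],np.degrees(np.arctan2(T[1,0],T[0,0])),T.T@(np.array([.4965,-.0555,.153])-st['position'])*100)
E
```

```text
t: 2.85
position: [0.4998, -0.053, 0.216]
ee_rot: [3.13, 0.241, -0.01]
wrist_force: [-0.3, -0.5, 0.3]
width: 0.0857
[ 0.49979953 -0.05298523  0.21595271] [-0.00601289 -0.00253685 -0.9999787 ] 8.788606294968602 [-0.3246462   0.18810767  6.29775862]
```

```bash
python3 -m pendant '[[1,-0.3,0.2,2,0],[1,0,0,2,0],[1,0,0,1.5,0],[1,0,0,0,0],[1,0,0,0,0]]'
python3 - <<'E'
from h import *
st=readout.get_state()
T=R.from_rotvec(st['ee_rot']).as_matrix();print(st['position'],T[:,2],np.degrees(np.arctan2(T[1,0],T[0,0])),T.T@(np.array([.4965,-.0555,.153])-st['position'])*100)
E
```

```text
t: 3.35
position: [0.5006, -0.0538, 0.1628]
ee_rot: [3.129, 0.252, -0.003]
wrist_force: [-0.4, -0.2, 1.0]
width: 0.0857
[ 0.50064166 -0.0538014   0.1628319 ] [-0.0017224  -0.00246068 -0.99999549] 9.192741564627841 [-0.43392387  0.09939264  0.9843171 ]
```

```bash
python3 -m pendant '[[1,-0.4,0.1,0.5,0],[1,0,0,0,0],[0,0,0,0,0],[0,0,0,0,0],[0,0,0,0,0],[0,0,0,0,0],[0,0,0,0,0],[0,0,0,0,0]]' 60
python3 - <<'E'
from h import *
st=readout.get_state();print(st['position'],st['wrist_force'],st['torque'],st['width'])
cv2.imwrite('pics/s3.png',camera('scene'))
E
```

```text
t: 4.15
position: [0.4987, -0.0554, 0.161]
ee_rot: [3.128, 0.253, 0.006]
wrist_force: [-1.1, -1.2, 0.2]
width: 0.0336
[ 0.49866141 -0.05543957  0.16098988] [-1.08223197 -1.1550826   0.23931388] [ 0.04623131  0.02428413 -0.02913764] 0.033583971268787274
```

View pics/s3.png

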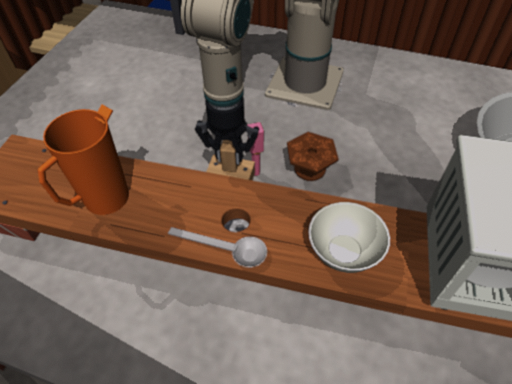

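Gripped at 34 mm. I'll lift straight up.

```bash
python3 -m pendant '[[0,0,0,-2,0],[0,0,0,-3,0],[0,0,0,-3,0],[0,0,0,-2,0],[0,0,0,-1,0],[0,0,0,0,0],[0,0,0,0,0]]'
python3 - <<'E'
from h import *
st=readout.get_state();print(st['position'],st['wrist_force'],st['torque'],st['width'],st['q'])
for n in('scene','side'):cv2.imwrite(f'pics/{n}4.png',camera(n))
a=cv2.imread('pics/scene4.png')[90:190,180:290];b=cv2.imread('pics/side4.png')[120:240,210:340]
cv2.imwrite('pics/z4.png',np.hstack([cv2.resize(a,(390,360),interpolation=2),cv2.resize(b,(390,360),interpolation=2)]))
E
```

```text
t: 4.9
position: [0.4971, -0.0556, 0.2715]
ee_rot: [3.128, 0.253, -0.002]
wrist_force: [-0.9, -0.4, -1.7]
width: 0.0333
[ 0.49707026 -0.05561601  0.27148578] [-0.85981181 -0.41842704 -1.65976463] [-0.04251711  0.07838212  0.02802966] 0.0333097551874405 [ 0.02521117  0.39223981  0.03862396  1.90494217 -0.01525209  0.84535226
 -1.33850476]
```

View pics/z4.png

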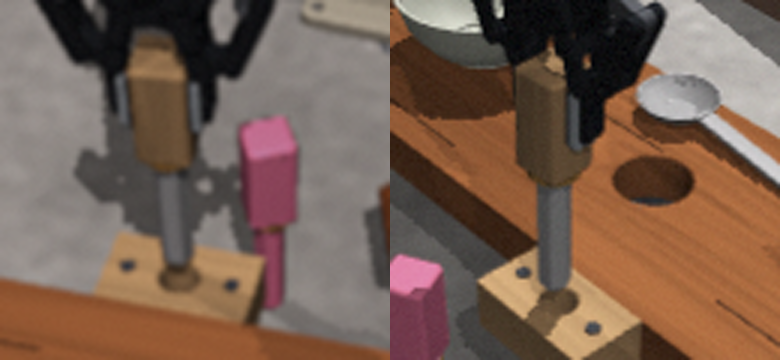

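```bash
python3 -m pendant '[[0,0,0,-2,0],[0,2.5,-0.9,0,0],[0,2.5,-0.9,0,0],[0,2.5,-0.9,0,0],[0,2.5,-0.9,0,0],[0,1,-0.3,0,0],[0,0,0,0,-7],[0,0,0,0,-8],[0,0,0,0,-5],[0,0,0,0,0]]'
python3 - <<'E'
from h import *
st=readout.get_state();print(st['position'],st['wrist_force'],st['torque'],st['width'])
T=R.from_rotvec(st['ee_rot']).as_matrix();print(T[:,2],np.degrees(np.arctan2(T[1,0],T[0,0])),T.T@(np.array([.622,.0122,.24])-st['position'])*100)
E
```

```text
t: 6.0
position: [0.5947, 0.0008, 0.2768]
ee_rot: [-3.033, -0.809, 0.047]
wrist_force: [-0.1, -0.4, -3.0]
width: 0.0336
[0.59470074 0.00083245 0.27676599] [-0.06348103 -0.44959785 -2.95541564] [ 0.07458647 -0.03652971 -0.00611064] 0.03357297130698339
[-0.02943964 -0.00514625 -0.99955331] 29.8866367658244 [3.0354291  0.41135414 3.58873892]
```

```bash
python3 -m pendant '[[0,1.5,0.2,0,-2],[0,1,0.15,0,0],[0,0,0,0,0],[0,0,0,0,0]]'
python3 - <<'E'
from h import *
st=readout.get_state();print(st['position'],st['wrist_force'],st['torque'],st['width'])
for n in('scene','side'):cv2.imwrite(f'pics/{n}5.png',camera(n))
a=cv2.imread('pics/scene5.png')[140:260,180:300];b=cv2.imread('pics/side5.png')[80:200,240:360]
cv2.imwrite('pics/z5.png',np.hstack([cv2.resize(a,(390,390),interpolation=2),cv2.resize(b,(390,390),interpolation=2)]))
st=readout.get_state()
T=R.from_rotvec(st['ee_rot']).as_matrix();print(T[:,2],np.degrees(np.arctan2(T[1,0],T[0,0])),T.T@(np.array([.622,.0122,.24])-st['position'])*100)
E
```

```text
t: 6.4
position: [0.6159, 0.0087, 0.2735]
ee_rot: [-3.021, -0.848, 0.058]
wrist_force: [-0.5, -0.2, -2.8]
width: 0.0332
[0.61591482 0.00873564 0.27354479] [-0.46171112 -0.15356791 -2.77943811] [ 0.00826631 -0.04998887  0.03285483] 0.0332458659811405
[-0.03593993 -0.00667181 -0.99933168] 31.411708392436395 [0.81520279 0.07155613 3.34879451]
```

View pics/z5.png

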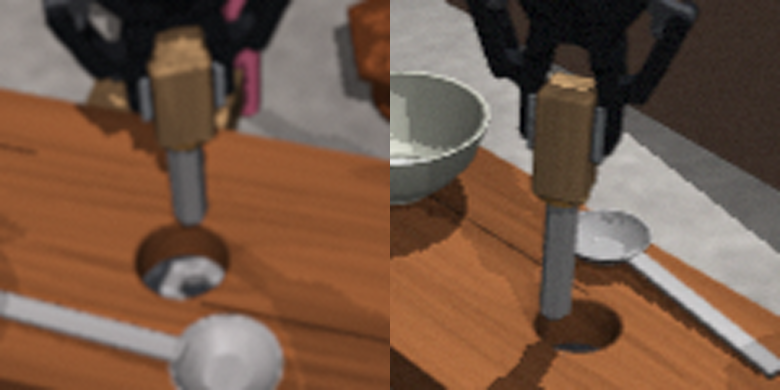

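```bash
cat > s.py <<'E'
from h import *
import sys
st=readout.get_state()
T=R.from_rotvec(st['ee_rot']).as_matrix();z=T[:,2]
tip=st['position']+.141*z
print('t',round(st['t'],2),'tcp',st['position'].round(4),'tip',tip.round(4),'z',z.round(4),'yaw',np.degrees(np.arctan2(T[1,0],T[0,0])).round(1),'q7',st['q'][6].round(3))
print('F',st['wrist_force'].round(2),'M',st['torque'].round(3),'w',st['width'].round(4),'tau7',st['tau'][6].round(3))
g=np.array([.622,.0122,.075])-tip;print('tip->socket in tool cm',(T.T@g*100).round(2))
E
python3 -m pendant '[[0,-2,0,0,0],[0,-2,0,0,0],[0,0,0,0,0],[0,0,0,0,0]]';python3 s.py; python3 -m pendant '[[0,0.6,0,0,0],[0,0.6,0,0,0],[0,0.6,0,0,0],[0,0.6,0,0,0],[0,0.6,0,0,0],[0,0,0,0,0],[0,0,0,0,0]]';python3 s.py
```

```text
t: 6.9
position: [0.5799, -0.0126, 0.2755]
ee_rot: [-3.022, -0.846, 0.057]
wrist_force: [0.2, -0.2, -2.6]
width: 0.0337
t 6.9 tcp [ 0.5799 -0.0126  0.2755] tip [ 0.5749 -0.0135  0.1346] z [-0.0357 -0.0067 -0.9993] yaw 31.3 q7 -1.097
t: 7.6
position: [0.6105, 0.0073, 0.2739]
ee_rot: [-3.02, -0.85, 0.053]
wrist_force: [-0.3, -0.3, -2.2]
width: 0.0336
t 7.6 tcp [0.6105 0.0073 0.2739] tip [0.6058 0.0066 0.133 ] z [-0.0334 -0.0051 -0.9994] yaw 31.5 q7 -1.123Traceback (most recent call last):
  File "s.py", line 7, in <module>
    print('F',st['wrist_force'].round(2),'M',st['torque'].round(3),'w',st['width'].round(4),'tau7',st['tau'][6].round(3))
                                                                       ^^^^^^^^^^^^^^^^^
AttributeError: 'float' object has no attribute 'round'
Traceback (most recent call last):
  File "s.py", line 7, in <module>
    print('F',st['wrist_force'].round(2),'M',st['torque'].round(3),'w',st['width'].round(4),'tau7',st['tau'][6].round(3))
                                                                       ^^^^^^^^^^^^^^^^^
AttributeError: 'float' object has no attribute 'round'
```

```bash
sed -i "s/st\['width'\].round(4)/round(st['width'],4)/" s.py
python3 -m pendant '[[0,0,0,0,4],[0,0,0,0,4],[0,0,0,0,4],[0,0,0,0,0]]';python3 s.py; python3 -m pendant '[[0,0,0,0,-8],[0,0,0,0,-4],[0,0,0,0,0]]';python3 s.py
```

```text
t: 8.0
position: [0.6096, 0.0066, 0.2736]
ee_rot: [-3.098, -0.518, 0.056]
wrist_force: [-0.6, 0.0, -2.3]
width: 0.0335
t 8.0 tcp [0.6096 0.0066 0.2736] tip [0.6046 0.0059 0.1327] z [-0.0351 -0.0055 -0.9994] yaw 19.0 q7 -1.307
F [-0.62  0.03 -2.29] M [-0.016 -0.099 -0.041] w 0.0335 tau7 -0.384
tip->socket in tool cm [2.05 0.   5.71]
t: 8.3
position: [0.609, 0.0062, 0.2737]
ee_rot: [-3.018, -0.856, 0.057]
wrist_force: [-0.3, 0.8, -2.6]
width: 0.0332
t 8.3 tcp [0.609  0.0062 0.2737] tip [0.604  0.0054 0.1328] z [-0.0358 -0.0063 -0.9993] yaw 31.7 q7 -1.119
F [-0.29  0.81 -2.63] M [ 0.034 -0.056  0.03 ] w 0.0332 tau7 0.37
tip->socket in tool cm [2.08 0.44 5.71]
```

```bash
python3 -m pendant '[[0,1,0.2,0,0],[0,0.8,0.2,0,0],[0,0,0,0,0],[0,0,0,0,0]]';python3 s.py
```

```text
t: 8.7
position: [0.6285, 0.0127, 0.273]
ee_rot: [-3.02, -0.853, 0.056]
wrist_force: [0.4, -0.0, -2.1]
width: 0.0329
t 8.7 tcp [0.6285 0.0127 0.273 ] tip [0.6235 0.0118 0.1321] z [-0.0351 -0.0062 -0.9994] yaw 31.5 q7 -1.128
F [ 0.41 -0.02 -2.07] M [-0.018 -0.073 -0.061] w 0.0329 tau7 -0.0
tip->socket in tool cm [ 0.08 -0.04  5.71]
```

```bash
python3 -m pendant '[[0,-0.1,0,1.5,0],[0,0,0,1.5,0],[0,0,0,0.6,0],[0,0,0,0,0],[0,0,0,0,0]]';python3 s.py
python3 - <<'E'
from h import *
for n in('scene','side'):cv2.imwrite(f'pics/{n}6.png',camera(n))
a=cv2.imread('pics/scene6.png')[150:270,180:300];b=cv2.imread('pics/side6.png')[100:220,240:360]
cv2.imwrite('pics/z6.png',np.hstack([cv2.resize(a,(390,390),interpolation=2),cv2.resize(b,(390,390),interpolation=2)]))
E
```

```text
t: 9.2
position: [0.6268, 0.0122, 0.2366]
ee_rot: [-3.02, -0.852, 0.055]
wrist_force: [-0.2, 0.1, -3.0]
width: 0.0333
t 9.2 tcp [0.6268 0.0122 0.2366] tip [0.6219 0.0113 0.0957] z [-0.0343 -0.0066 -0.9994] yaw 31.5 q7 -1.133
F [-0.2   0.08 -2.97] M [-0.031 -0.063 -0.026] w 0.0333 tau7 -0.0
tip->socket in tool cm [ 0.12 -0.05  2.06]
```

View pics/z6.png

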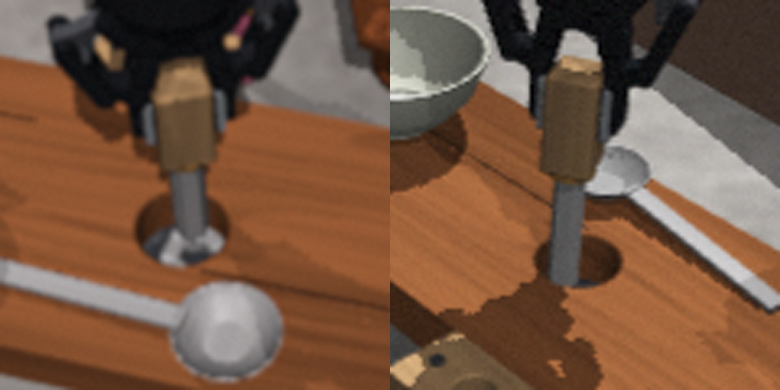

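```bash
python3 -m pendant '[[0,0.1,0,1,0],[0,0,0,0.5,0],[0,0,0,0,0],[0,0,0,0,0]]';python3 s.py;  python3 -m pendant '[[0,0,0,0.3,0],[0,0,0,0.3,0],[0,0,0,0,0]]';python3 s.py
```

```text
t: 9.7
position: [0.6279, 0.0127, 0.2216]
ee_rot: [-3.021, -0.852, 0.051]
wrist_force: [-0.2, 0.1, -2.2]
width: 0.0332
t 9.7 tcp [0.6279 0.0127 0.2216] tip [0.6234 0.0118 0.0807] z [-0.0317 -0.0064 -0.9995] yaw 31.5 q7 -1.135
F [-0.25  0.15 -2.24] M [ 0.013 -0.081 -0.004] w 0.0332 tau7 -0.001
tip->socket in tool cm [-0.09 -0.1   0.57]
t: 10.0
position: [0.6279, 0.0127, 0.2153]
ee_rot: [-3.021, -0.852, 0.05]
wrist_force: [-0.1, 0.1, -2.0]
width: 0.0332
t 10.0 tcp [0.6279 0.0127 0.2153] tip [0.6235 0.0117 0.0744] z [-0.0313 -0.0064 -0.9995] yaw 31.5 q7 -1.136
F [-0.13  0.06 -2.02] M [ 0.019 -0.052  0.012] w 0.0332 tau7 -0.002
tip->socket in tool cm [-0.1  -0.12 -0.06]
```

Tip is at plate level with no contact. I'll keep pressing down in small steps.

```bash
for i in 1; do :; done; python3 -m pendant '[[0,0,0,0.3,0],[0,0,0,0,0]]';python3 s.py;  python3 -m pendant '[[0,0,0,0.3,0],[0,0,0,0,0]]';python3 s.py
```

```text
t: 10.2
position: [0.6278, 0.0126, 0.2121]
ee_rot: [-3.021, -0.852, 0.05]
wrist_force: [0.3, 0.6, -2.8]
width: 0.0332
t 10.2 tcp [0.6278 0.0126 0.2121] tip [0.6234 0.0117 0.0712] z [-0.0313 -0.0064 -0.9995] yaw 31.5 q7 -1.136
F [ 0.27  0.62 -2.79] M [ 0.013 -0.037  0.002] w 0.0332 tau7 -0.002
tip->socket in tool cm [-0.1  -0.12 -0.38]
t: 10.4
position: [0.6282, 0.0133, 0.2093]
ee_rot: [-3.02, -0.852, 0.048]
wrist_force: [-0.3, 0.4, -1.8]
width: 0.0334
t 10.4 tcp [0.6282 0.0133 0.2093] tip [0.6239 0.0125 0.0683] z [-0.03   -0.0055 -0.9995] yaw 31.5 q7 -1.137
F [-0.26  0.39 -1.85] M [ 0.112 -0.082  0.015] w 0.0334 tau7 -0.001
tip->socket in tool cm [-0.2  -0.08 -0.66]
```

```bash
python3 -m pendant '[[0,0,0,0.3,0],[0,0,0,0,0]]';python3 s.py;  python3 -m pendant '[[0,0,0,0.3,0],[0,0,0,0,0]]';python3 s.py
```

```text
t: 10.6
position: [0.628, 0.0137, 0.2063]
ee_rot: [-3.02, -0.852, 0.047]
wrist_force: [-0.0, 0.4, -1.7]
width: 0.0334
t 10.6 tcp [0.628  0.0137 0.2063] tip [0.6238 0.0131 0.0654] z [-0.0299 -0.0049 -0.9995] yaw 31.5 q7 -1.137
F [-0.02  0.39 -1.75] M [ 0.124 -0.071 -0.006] w 0.0334 tau7 0.002
tip->socket in tool cm [-0.23 -0.03 -0.95]
t: 10.8
position: [0.628, 0.0138, 0.2029]
ee_rot: [-3.02, -0.852, 0.047]
wrist_force: [0.1, 0.6, -2.2]
width: 0.0336
t 10.8 tcp [0.628  0.0138 0.2029] tip [0.6238 0.0131 0.0619] z [-0.0298 -0.0049 -0.9995] yaw 31.5 q7 -1.138
F [ 0.14  0.64 -2.22] M [ 0.183 -0.076 -0.027] w 0.0336 tau7 0.004
tip->socket in tool cm [-0.24 -0.03 -1.3 ]
```

It's going straight in, already 13 mm below the mouth. Continuing to the floor.

```bash
python3 -m pendant '[[0,0,0,0.4,0],[0,0,0,0.4,0],[0,0,0,0,0]]';python3 s.py;  python3 -m pendant '[[0,0,0,0.3,0],[0,0,0,0,0]]';python3 s.py;  python3 -m pendant '[[0,0,0,0.3,0],[0,0,0,0,0]]';python3 s.py
```

```text
t: 11.1
position: [0.6278, 0.0137, 0.194]
ee_rot: [-3.02, -0.852, 0.047]
wrist_force: [0.1, 1.6, -3.0]
width: 0.0333
t 11.1 tcp [0.6278 0.0137 0.194 ] tip [0.6237 0.0131 0.0531] z [-0.0296 -0.0048 -0.9996] yaw 31.5 q7 -1.139
F [ 0.14  1.64 -3.02] M [ 0.181 -0.16  -0.012] w 0.0333 tau7 0.003
tip->socket in tool cm [-0.25 -0.04 -2.19]
t: 11.3
position: [0.628, 0.0138, 0.192]
ee_rot: [-3.02, -0.852, 0.046]
wrist_force: [-1.1, 0.2, -0.9]
width: 0.0335
t 11.3 tcp [0.628  0.0138 0.192 ] tip [0.6239 0.0132 0.0511] z [-0.0289 -0.0047 -0.9996] yaw 31.5 q7 -1.139
F [-1.13  0.15 -0.87] M [ 0.225  0.233 -0.015] w 0.0335 tau7 0.002
tip->socket in tool cm [-0.28 -0.05 -2.39]
t: 11.5
position: [0.628, 0.0139, 0.1923]
ee_rot: [-3.02, -0.852, 0.044]
wrist_force: [-0.2, -0.1, -3.4]
width: 0.0334
t 11.5 tcp [0.628  0.0139 0.1923] tip [0.6241 0.0133 0.0513] z [-0.0279 -0.0046 -0.9996] yaw 31.5 q7 -1.139
F [-0.23 -0.06 -3.42] M [ 0.155  0.321 -0.025] w 0.0334 tau7 0.006
tip->socket in tool cm [-0.3  -0.04 -2.36]
```

Seated: tip z 0.0513 against a nominal 0.051. Now I release and wind the wrist back a half turn so one long stroke is available.

```bash
python3 -m pendant '[[1,0,0,0,0],[1,0,0,0,0],[1,0,0,0,0],[1,0,0,0,0],[1,0,0,0,0]]';python3 s.py
python3 - <<'E'
from h import *
for n in('scene','side'):cv2.imwrite(f'pics/{n}7.png',camera(n))
a=cv2.imread('pics/scene7.png')[150:270,180:300];b=cv2.imread('pics/side7.png')[100:220,240:360]
cv2.imwrite('pics/z7.png',np.hstack([cv2.resize(a,(390,390),interpolation=2),cv2.resize(b,(390,390),interpolation=2)]))
E
```

```text
t: 12.0
position: [0.6291, 0.0129, 0.1922]
ee_rot: [-3.022, -0.852, 0.041]
wrist_force: [-0.7, 0.9, 0.4]
width: 0.0856
t 12.0 tcp [0.6291 0.0129 0.1922] tip [0.6256 0.012  0.0513] z [-0.0253 -0.0058 -0.9997] yaw 31.5 q7 -1.139
F [-0.74  0.87  0.4 ] M [ 0.037 -0.028 -0.019] w 0.0856 tau7 0.0
tip->socket in tool cm [-0.36 -0.22 -2.36]
```

View pics/z7.png

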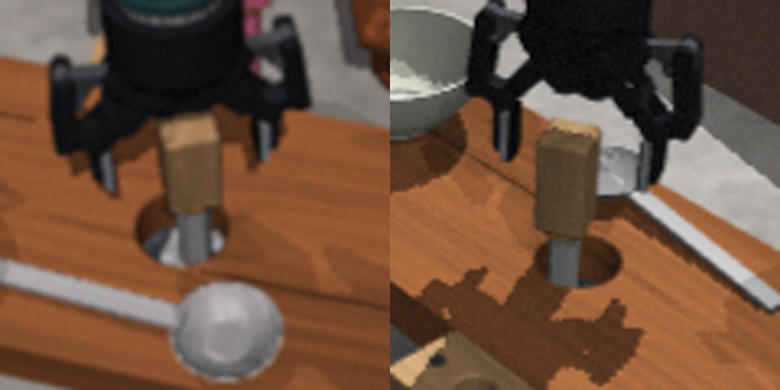

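The key stands in the socket, upright and free. Winding back counter-clockwise.

```bash
python3 -m pendant '[[1,0,0,0,-8.5],[1,0,0,0,-8.5],[1,0,0,0,-8.5],[1,0,0,0,-8.5],[1,0,0,0,-8.5],[1,0,0,0,-8.5],[1,0,0,0,-8.5],[1,0,0,0,-8.5],[1,0,0,0,-8.5],[1,0,0,0,0]]';python3 s.py
```

```text
t: 13.1
position: [0.6293, 0.0123, 0.1916]
ee_rot: [-1.812, -2.545, 0.032]
wrist_force: [0.4, 0.4, -0.5]
width: 0.0854
t 13.1 tcp [0.6293 0.0123 0.1916] tip [0.6257 0.0113 0.0507] z [-0.0253 -0.007  -0.9997] yaw 109.1 q7 -0.046
F [ 0.36  0.4  -0.45] M [ 0.024 -0.019 -0.022] w 0.0854 tau7 0.765
tip->socket in tool cm [ 0.21 -0.39 -2.42]
```

```bash
python3 -m pendant '[[1,0,0,0,-8.5],[1,0,0,0,-8.5],[1,0,0,0,-8.5],[1,0,0,0,-8.5],[1,0,0,0,-8.5],[1,0,0,0,-8.5],[1,0,0,0,-8.5],[1,0,0,0,-8.5],[1,0,0,0,-8.5],[1,0,0,0,-8.5]]';python3 -m pendant '[[1,0,0,0,0],[1,0,0,0,0]]';python3 s.py
```

```text
t: 14.1
position: [0.6291, 0.011, 0.1909]
ee_rot: [0.405, -3.087, 0.011]
wrist_force: [0.2, -0.2, 0.3]
width: 0.0851
t: 14.3
position: [0.6289, 0.0107, 0.1902]
ee_rot: [0.392, -3.088, 0.01]
wrist_force: [0.5, 0.0, 0.1]
width: 0.0855
t 14.3 tcp [0.6289 0.0107 0.1902] tip [0.625  0.0093 0.0493] z [-0.0281 -0.01   -0.9996] yaw -165.5 q7 1.194
F [0.5  0.04 0.14] M [ 0.    -0.059 -0.002] w 0.0855 tau7 0.097
tip->socket in tool cm [ 0.29  0.35 -2.57]
```

```bash
python3 -m pendant '[[1,0,0.3,-0.1,-8],[1,0,0,0,-7],[1,0,0,0,0],[1,0,0,0,0]]';python3 s.py; python3 -c "
from bench import readout;print(readout.get_state()['q'].round(3))"
```

```text
t: 14.7
position: [0.6281, 0.0136, 0.1912]
ee_rot: [0.776, -3.013, 0.007]
wrist_force: [-0.6, -0.1, -0.2]
width: 0.0853
t 14.7 tcp [0.6281 0.0136 0.1912] tip [0.6241 0.0119 0.0502] z [-0.0285 -0.0119 -0.9995] yaw -151.1 q7 1.404
F [-0.62 -0.13 -0.23] M [ 0.015 -0.008  0.022] w 0.0853 tau7 0.084
tip->socket in tool cm [ 0.25  0.14 -2.47]
[ 0.419  0.831 -0.891  1.6    0.707  1.096  1.404]
```

```bash
python3 -m pendant '[[1,0,0,0,-2.5],[0,0,0,0,0],[0,0,0,0,0],[0,0,0,0,0],[0,0,0,0,0],[0,0,0,0,0],[0,0,0,0,0]]' 70;python3 s.py
```

```text
t: 15.4
position: [0.6279, 0.014, 0.1916]
ee_rot: [0.819, -3.001, 0.007]
wrist_force: [0.2, -1.0, -0.1]
width: 0.0334
t 15.4 tcp [0.6279 0.014  0.1916] tip [0.6239 0.0122 0.0507] z [-0.0286 -0.0128 -0.9995] yaw -149.5 q7 1.428
F [ 0.22 -1.03 -0.11] M [ 0.065 -0.018 -0.051] w 0.0334 tau7 -0.001
tip->socket in tool cm [ 0.24  0.11 -2.43]
```

```bash
python3 -m pendant '[[0,0,0,0,5],[0,0,0,0,6],[0,0,0,0,6],[0,0,0,0,6]]';python3 s.py
```

```text
t: 15.8
position: [0.6281, 0.0131, 0.1916]
ee_rot: [0.183, -3.107, 0.019]
wrist_force: [-0.9, -0.8, 0.0]
width: 0.0335
t 15.8 tcp [0.6281 0.0131 0.1916] tip [0.6241 0.0111 0.0507] z [-0.0283 -0.0138 -0.9995] yaw -173.3 q7 1.074
F [-0.86 -0.78  0.04] M [-0.033  0.162  0.341] w 0.0335 tau7 0.657
tip->socket in tool cm [ 0.27  0.11 -2.43]
```

```bash
python3 -m pendant '[[0,0,0,0,7],[0,0,0,0,7],[0,0,0,0,7],[0,0,0,0,7],[0,0,0,0,7],[0,0,0,0,7],[0,0,0,0,7],[0,0,0,0,7]]';python3 s.py;python3 -m pendant '[[0,0,0,0,7],[0,0,0,0,7],[0,0,0,0,7],[0,0,0,0,7],[0,0,0,0,7],[0,0,0,0,7]]';python3 s.py; python3 -c "
from bench import readout;print(readout.get_state()['q'].round(3))"
```

```text
t: 16.6
position: [0.6262, 0.0108, 0.1917]
ee_rot: [-1.352, -2.812, 0.047]
wrist_force: [-0.7, -1.1, -0.1]
width: 0.0334
t 16.6 tcp [0.6262 0.0108 0.1917] tip [0.6218 0.0083 0.0508] z [-0.0317 -0.0182 -0.9993] yaw 128.6 q7 0.225
F [-0.75 -1.07 -0.08] M [0.176 0.255 0.273] w 0.0334 tau7 0.765
tip->socket in tool cm [ 0.31  0.18 -2.42]
t: 17.2
position: [0.6239, 0.0108, 0.1919]
ee_rot: [-2.307, -2.116, 0.061]
wrist_force: [-0.6, -0.7, 1.0]
width: 0.0334
t 17.2 tcp [0.6239 0.0108 0.1919] tip [0.6189 0.0082 0.051 ] z [-0.0358 -0.0188 -0.9992] yaw 85.1 q7 -0.399
F [-0.59 -0.69  0.97] M [0.416 0.211 0.289] w 0.0334 tau7 0.746
tip->socket in tool cm [ 0.37  0.19 -2.42]
[ 0.125  0.693 -0.329  1.614  0.28   0.919 -0.399]
```

```bash
python3 -m pendant '[[0,0.15,0.15,0,6],[0,0.1,0.1,0,6],[0,0,0.1,0,6],[0,0,0,0,6]]';python3 s.py;python3 -m pendant '[[0,0,0,0,5],[0,0,0,0,4],[0,0,0,0,4]]';python3 s.py
```

```text
t: 17.6
position: [0.6236, 0.012, 0.192]
ee_rot: [-2.714, -1.571, 0.077]
wrist_force: [-0.8, -0.6, -0.5]
width: 0.0336
t 17.6 tcp [0.6236 0.012  0.192 ] tip [0.6173 0.009  0.0511] z [-0.0446 -0.0209 -0.9988] yaw 60.2 q7 -0.753
F [-0.77 -0.65 -0.48] M [ 0.516 -0.186  0.322] w 0.0336 tau7 0.603
tip->socket in tool cm [ 0.41  0.18 -2.41]
t: 17.9
position: [0.6231, 0.0128, 0.192]
ee_rot: [2.883, 1.244, -0.077]
wrist_force: [-0.6, -0.5, 0.2]
width: 0.0333
t 17.9 tcp [0.6231 0.0128 0.192 ] tip [0.6168 0.0099 0.0512] z [-0.0449 -0.0201 -0.9988] yaw 46.7 q7 -0.943
F [-0.63 -0.54  0.18] M [ 0.416 -0.189  0.269] w 0.0333 tau7 0.302
tip->socket in tool cm [ 0.42  0.18 -2.41]
```

```bash
for k in 1; do :; done; python3 -m pendant '[[0,0,0,0,4],[0,0,0,0,4],[0,0,0,0,4]]';python3 s.py;python3 -m pendant '[[0,0,0,0,4],[0,0,0,0,4]]';python3 s.py
```

```text
t: 18.2
position: [0.6228, 0.0135, 0.192]
ee_rot: [2.996, 0.924, -0.076]
wrist_force: [-0.6, -0.6, 0.6]
width: 0.033
t 18.2 tcp [0.6228 0.0135 0.192 ] tip [0.6165 0.0107 0.0512] z [-0.0449 -0.0193 -0.9988] yaw 34.3 q7 -1.118
F [-0.63 -0.58  0.55] M [ 0.371 -0.191  0.302] w 0.033 tau7 0.305
tip->socket in tool cm [ 0.42  0.17 -2.41]
t: 18.4
position: [0.6227, 0.0139, 0.192]
ee_rot: [3.052, 0.705, -0.075]
wrist_force: [0.3, -0.2, -0.1]
width: 0.0333
t 18.4 tcp [0.6227 0.0139 0.192 ] tip [0.6164 0.0113 0.0512] z [-0.0447 -0.0186 -0.9988] yaw 26.0 q7 -1.234
F [ 0.26 -0.22 -0.13] M [ 0.343 -0.194  0.262] w 0.0333 tau7 0.305
tip->socket in tool cm [ 0.43  0.16 -2.41]
```

```bash
python3 -m pendant '[[0,0,0,0,4],[0,0,0,0,4]]';python3 s.py;python3 -m pendant '[[0,0,0,0,4],[0,0,0,0,4]]';python3 s.py
```

```text
t: 18.6
position: [0.6226, 0.0144, 0.192]
ee_rot: [3.092, 0.484, -0.073]
wrist_force: [-1.1, -0.5, 0.3]
width: 0.033
t 18.6 tcp [0.6226 0.0144 0.192 ] tip [0.6163 0.0119 0.0512] z [-0.0444 -0.018  -0.9989] yaw 17.8 q7 -1.349
F [-1.09 -0.55  0.27] M [ 0.445 -0.325  0.72 ] w 0.033 tau7 0.18
tip->socket in tool cm [ 0.43  0.15 -2.41]
t: 18.8
position: [0.6228, 0.0152, 0.1921]
ee_rot: [3.114, 0.272, -0.07]
wrist_force: [-2.5, -1.3, 0.1]
width: 0.0335
t 18.8 tcp [0.6228 0.0152 0.1921] tip [0.6167 0.0126 0.0512] z [-0.0434 -0.0191 -0.9989] yaw 10.0 q7 -1.461
F [-2.5  -1.27  0.14] M [-0.054 -0.209  1.446] w 0.0335 tau7 -0.968
tip->socket in tool cm [ 0.41  0.15 -2.4 ]
```

Mz rose from 0.27 to 0.72 to 1.45 N m. The screw has hit its stop, and the second of the two batched calls went past the 0.5 N m target. I'm releasing the strain now by opening, without turning back.

```bash
python3 -m pendant '[[1,0,0,0,0],[1,0,0,0,0],[1,0,0,0,0],[1,0,0,0,0],[1,0,0,0,0],[1,0,0,0,0]]';python3 s.py
python3 - <<'E'
from h import *
for n in('scene','side'):cv2.imwrite(f'pics/{n}8.png',camera(n))
a=cv2.imread('pics/scene8.png')[150:270,180:300];b=cv2.imread('pics/side8.png')[100:220,240:360]
cv2.imwrite('pics/z8.png',np.hstack([cv2.resize(a,(390,390),interpolation=2),cv2.resize(b,(390,390),interpolation=2)]))
cv2.imwrite('pics/w8.png',camera('wrist'))
E
```

```text
t: 19.4
position: [0.6228, 0.0158, 0.1919]
ee_rot: [3.114, 0.276, -0.07]
wrist_force: [0.1, -0.2, -0.2]
width: 0.0852
t 19.4 tcp [0.6228 0.0158 0.1919] tip [0.6167 0.0133 0.0511] z [-0.0434 -0.0181 -0.9989] yaw 10.1 q7 -1.458
F [ 0.14 -0.15 -0.16] M [ 0.041 -0.031 -0.02 ] w 0.0852 tau7 -0.001
tip->socket in tool cm [ 0.39  0.22 -2.41]
```

View pics/z8.png

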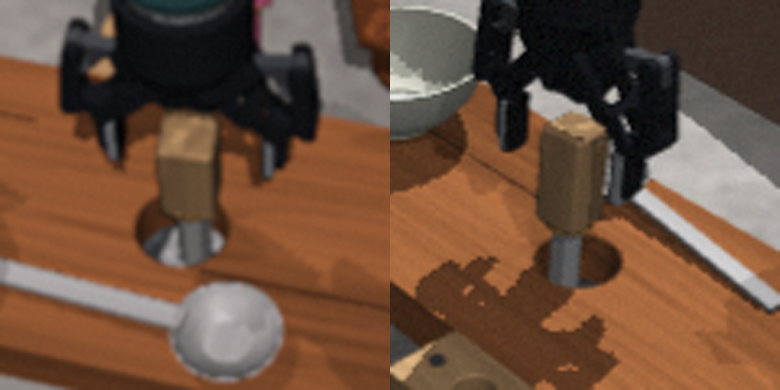

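View pics/w8.png

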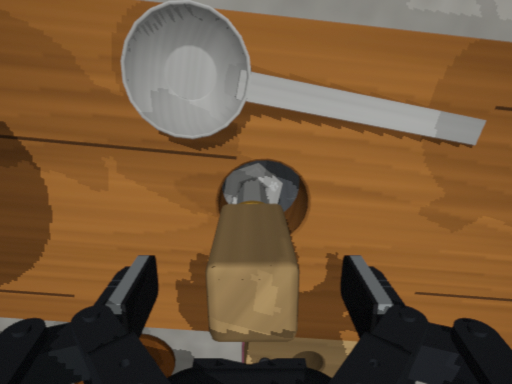

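```bash
python3 - <<'E'
from h import *
c=cam('wrist')
P=[onz(c,p,.216) for p in ((209,266),(298,266),(296,340),(212,330))]
print(np.mean(P,0),[(np.degrees(np.arctan2(*(P[(i+1)%4]-P[i])[1::-1]))%90,np.linalg.norm(P[(i+1)%4]-P[i])) for i in range(4)])
a=cv2.imread('pics/w8.png');cv2.imwrite('pics/w8a.png',cv2.resize(a[150:350,190:330],None,fx=4,fy=3,interpolation=2))
E
```

```text
[0.63249397 0.01670997 0.216     ] [(np.float64(9.710514696818663), np.float64(0.03006747888154107)), (np.float64(11.915961051976694), np.float64(0.03262838721090073)), (np.float64(0.8081757926110527), np.float64(0.03167656586203027)), (np.float64(9.768705017144294), np.float64(0.027702261184528607))]
```

View pics/w8a.png

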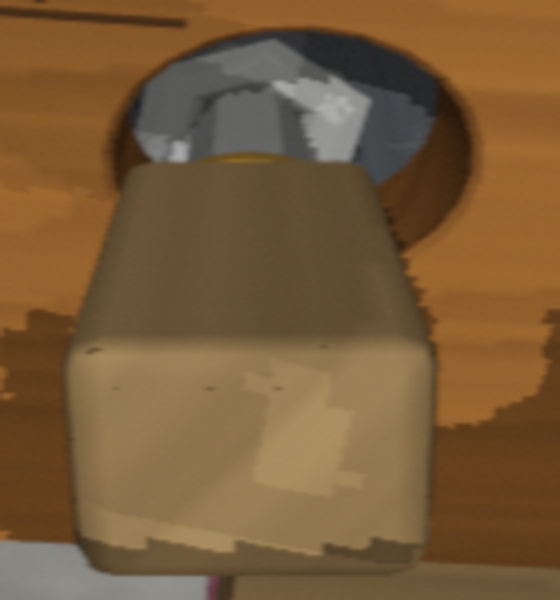

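```bash
python3 - <<'E'
from h import *
c=cam('wrist')
f=lambda u,v:onz(c,(u/4+190-.4,v/3+150-.35),.075)
for a,b in (((272,40),(370,102)),((272,40),(148,82)),((370,102),(350,160)),((148,82),(135,120))):
    d=f(*b)-f(*a);print(np.degrees(np.arctan2(d[1],d[0]))%60,np.linalg.norm(d))
E
```

```text
59.14050994221445 0.02525518694048354
5.062609777858654 0.026045691596820124
58.355839363225954 0.016514445308975126
54.98734301483756 0.01069218551263886
```

The screw head's hex edges are now at about 0° mod 60 and the handle is at about 10°. That puts the key roughly 20° off the hex relation it had when it was inserted, so it probably slipped in the socket on that last over-torqued call. I'll recentre on the handle, check the key's depth, and re-test gently with one row per call.

```bash
python3 -m pendant '[[1,0.7,0,0,0],[1,0,0,0,0],[1,0,0,0,0]]';python3 s.py
python3 - <<'E'
from h import *
for n in('scene','side'):cv2.imwrite(f'pics/{n}9.png',camera(n))
a=cv2.imread('pics/scene9.png')[170:250,200:280];b=cv2.imread('pics/side9.png')[120:200,265:345]
cv2.imwrite('pics/z9.png',np.hstack([cv2.resize(a,(400,400),interpolation=2),cv2.resize(b,(400,400),interpolation=2)]))
cv2.imwrite('pics/w9.png',camera('wrist'))
E
```

```text
t: 19.85
position: [0.6305, 0.0172, 0.1916]
ee_rot: [3.114, 0.276, -0.07]
wrist_force: [0.1, -1.1, -0.1]
width: 0.0855
t 19.85 tcp [0.6305 0.0172 0.1916] tip [0.6244 0.0147 0.0507] z [-0.0432 -0.0181 -0.9989] yaw 10.1 q7 -1.459
F [ 0.14 -1.15 -0.13] M [-0.024 -0.07  -0.031] w 0.0855 tau7 -0.001
tip->socket in tool cm [-0.39  0.22 -2.41]
```

View pics/z9.png

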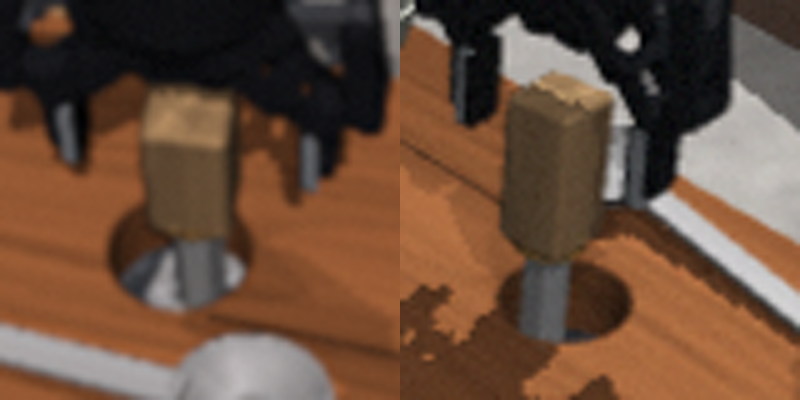

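View pics/w9.png

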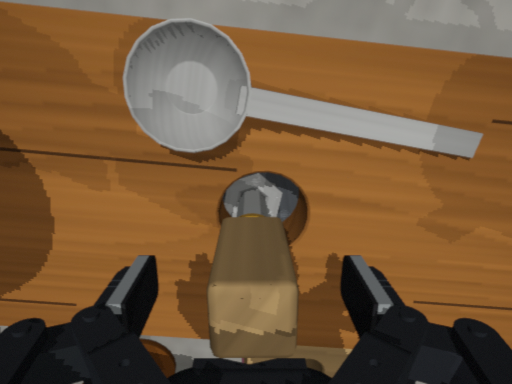

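```bash
python3 - <<'E'
from h import *
S=cam('scene');D=cam('side')
print(tri([ray(S,(237.2,193.2)),ray(D,(296,138.6))]))
c=cam('wrist')
P=[onz(c,p,.216) for p in ((210,286),(297,287),(296,357),(212,355))];print(np.mean(P,0))
E
python3 -m pendant '[[0,0,0,0,0],[0,0,0,0,0],[0,0,0,0,0],[0,0,0,0,0],[0,0,0,0,0],[0,0,0,0,0]]' 70;python3 s.py
```

```text
(array([0.63106998, 0.02105716, 0.21086151]), [np.float64(0.002890795217311924), np.float64(0.0028907952173118532)])
[0.63105804 0.01647745 0.216     ]
t: 20.6
position: [0.6303, 0.0163, 0.192]
ee_rot: [3.113, 0.276, -0.069]
wrist_force: [0.9, -0.1, -0.2]
width: 0.0334
t 20.6 tcp [0.6303 0.0163 0.192 ] tip [0.6243 0.0135 0.0512] z [-0.0427 -0.0194 -0.9989] yaw 10.1 q7 -1.459
F [ 0.86 -0.05 -0.21] M [-0.024 -0.11   0.042] w 0.0334 tau7 -0.095
tip->socket in tool cm [-0.35  0.12 -2.37]
```

Triangulation puts the handle top at about 0.215 once I allow for the 4 mm low bias seen in the earlier scene/side estimates, so the key is still fully seated. Its lean is about 3°. Now the gentle torque test.

```bash
python3 -m pendant '[[0,0,0,0,1.5]]';python3 s.py
```

```text
t: 20.7
position: [0.6304, 0.0163, 0.192]
ee_rot: [3.115, 0.237, -0.069]
wrist_force: [0.3, -1.5, 0.1]
width: 0.0332
t 20.7 tcp [0.6304 0.0163 0.192 ] tip [0.6244 0.0135 0.0512] z [-0.0425 -0.0198 -0.9989] yaw 8.7 q7 -1.479
F [ 0.29 -1.45  0.13] M [-0.178 -0.11   1.266] w 0.0332 tau7 -0.889
tip->socket in tool cm [-0.36  0.12 -2.37]
```

In 1.5° the torque rises to 1.27 N m, against 0.27 when it ran free, so the screw is dead tight. I release and retreat straight up.

```bash
python3 -m pendant '[[1,0,0,0,0],[1,0,0,0,0],[1,0,0,0,0],[1,0,0,0,0],[1,0,0,0,0],[1,0,0,0,0]]';python3 s.py
python3 - <<'E'
from h import *
cv2.imwrite('pics/w10.png',camera('wrist'))
E
```

```text
t: 21.3
position: [0.6301, 0.017, 0.1918]
ee_rot: [3.117, 0.232, -0.069]
wrist_force: [0.1, 0.6, 0.1]
width: 0.0856
t 21.3 tcp [0.6301 0.017  0.1918] tip [0.6241 0.0144 0.051 ] z [-0.0431 -0.0186 -0.9989] yaw 8.5 q7 -1.482
F [0.06 0.64 0.06] M [ 0.033 -0.054  0.012] w 0.0856 tau7 -0.0
tip->socket in tool cm [-0.34  0.21 -2.38]
```

View pics/w10.png

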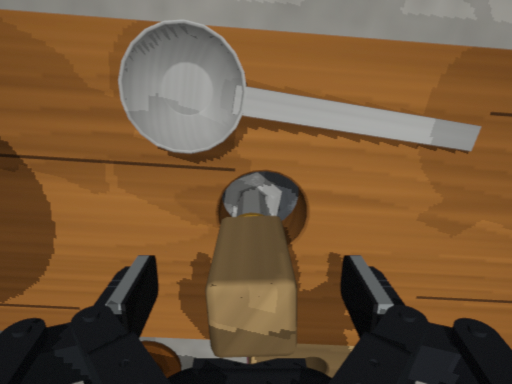

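```bash
python3 -m pendant '[[1,0,0,-1.5,0],[1,0,0,-2.5,0],[1,0,0,-3,0],[1,0,0,-3,0],[1,0,0,0,0],[1,-3,0,0,0],[1,-3,0,0,0],[1,-2,0,0,0],[1,0,0,0,0],[1,0,0,0,0]]';python3 s.py
python3 - <<'E'
from h import *
for n in('scene','side','wrist'):cv2.imwrite(f'pics/{n}11.png',camera(n))
a=cv2.imread('pics/scene11.png')[170:250,200:280];b=cv2.imread('pics/side11.png')[120:200,265:345]
cv2.imwrite('pics/z11.png',np.hstack([cv2.resize(a,(400,400),interpolation=2),cv2.resize(b,(400,400),interpolation=2)]))
E
```

```text
t: 22.35
position: [0.552, 0.0068, 0.2961]
ee_rot: [3.117, 0.231, -0.075]
wrist_force: [-0.4, 0.7, -0.3]
width: 0.0857
t 22.35 tcp [0.552  0.0068 0.2961] tip [0.5454 0.0042 0.1553] z [-0.0467 -0.0185 -0.9987] yaw 8.5 q7 -1.477
F [-0.37  0.65 -0.32] M [ 0.069 -0.034  0.003] w 0.0857 tau7 0.002
tip->socket in tool cm [8.08 0.25 7.65]
```

View pics/z11.png

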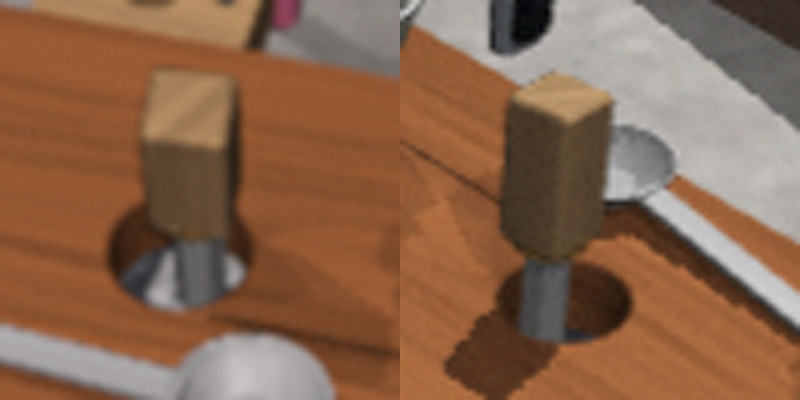

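View pics/wrist11.png

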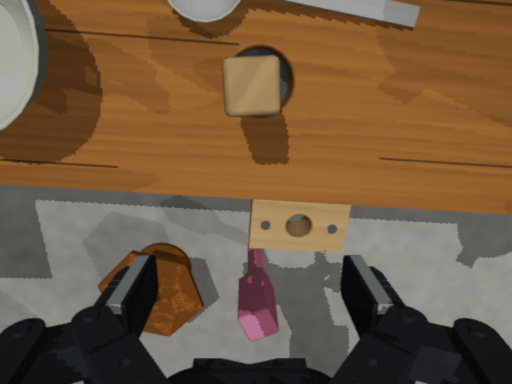

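View pics/scene11.png

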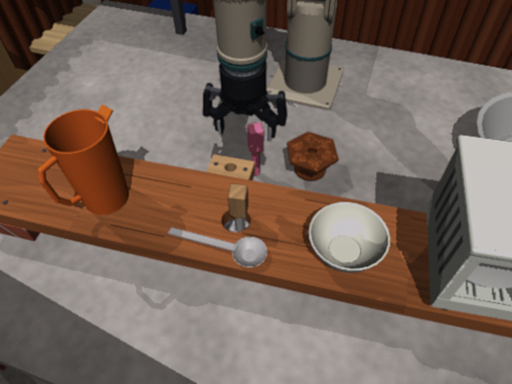

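The key stands seated and released with the jaws well clear. The pitcher, bowl and spoon appear at the same pixels as at the start. I'm handing in.

```bash
python3 -c "
from bench import ticket;print(ticket.sign_off())"
```

```text
the job is handed in; nothing more can be done
None
```

I seated the key in the screw's socket, turned the screw clockwise until it came up tight, and left the key standing there released. I handed in at about 22 s, with one check failed and another that disagrees (both below).

- **Seating:** the wrist camera gave the socket's position and the angle of its flats. The key went in without force until the tip was at 0.051 m, which is full depth.
- **Turning:** I regrasped half a turn back and turned the handle about 200° in one stroke. The screw ran at about 0.27 N m, then the torque rose sharply.
- **Last checks:**
    - A gentle re-test gave 1.27 N m within 1.5°, so I take the screw to be dead tight.
    - The key is still fully seated and leans about 3°.
    - The pitcher, bowl and spoon look unmoved in the scene camera, and the gripper is clear of everything.
- **Failed check:** I did not stop by 0.5 N m. I had sent two moves together and only saw the stop afterwards, by which time the torque read 0.72 and then 1.45 N m. The re-test also went over 0.5 N m.
- **Disagreement:** afterwards the handle sat about 20° off the screw head's hex angle compared with when it went in. The key probably slipped a little in the socket once the screw was tight. I could not read the screw's angle directly, so "tight" rests on the torque.

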